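Top up the spring-fed blank feeder

ROBOT

A 7-joint arm with a two-finger parallel gripper is mounted at the origin on the work surface. World frame = base frame: x ahead of the robot, y to its left, z up, the work surface at z = 0. Lengths are in mm, angles in rad, forces in N, time in s.
With the tool pointing down it reaches from about 400 to 925 mm from the base axis. Payload 5.6 kg.
Tool frame: the origin (TCP) lies on the centre line of the jaws, within the pads' length; the fingertips stand 17 mm ahead of it and the grasp point (between the pads) lies 2 mm behind it (arm.tcp_to_tips is the distance from the TCP to the fingertips, in mm); z points along the fingers, y is the line along which they close (so a half turn about z gives the same grasp; the last joint's range is limited). The gripper opens to 85 mm and grips with 20 to 120 N. Pads are 22 mm wide; open, the fingers measure 114 mm over their backs; the gripper's body (76 mm by 85 mm) begins 54 mm behind the grasp point. The pads swing forward as they close: fully open they stand 13 mm farther back than shut.
Start: joints at [1.184, 0.468, -0.012, 1.603, 0.006, 1.071, -0.056], TCP at [219.054, -611.983, 248.29] pointing down, gripper open.
Joint ranges: [-2.53, 2.53], [-0.31, 2.02], [-1.57, 1.55], [0.28, 2.44], [-1.29, 4.43], [0.15, 1.84], [-2.92, 2.92]. Speed limits (rad/s): [2.57, 2.57, 3.14, 3.14, 3.14, 3.14, 3.14].

INTERFACE

Orientations are given as a unit quaternion [x, y, z, w].
In Python, from plant import arm gives the robot as it stands.
- The arm moves only by the shell command python3 -m creep 'ROWS'. ROWS is JSON, a list of rows, each a list of 5 numbers: the shift along the tool's x, y, z in mm, then the turn about the tool's z in rad, then the opening in per cent of the stroke, from 0 (shut) to 100 (fully open). In form: [[dx, dy, dz, roll, claw], ...]. A call has 1 to 8 rows; each row is the pose to reach, as a shift and turn from the pose commanded when the call began, along the tool's axes at that moment; what a row does not reach only later rows make up. A row lasts 1/12 s, in which the tool goes at most 41.7 mm and 7.16 degrees, less where a joint would pass 70% of its speed; a pose out of reach is approached as far as the arm can. A call with a gripper value outside its range is refused whole. The fingers move at their own pace and stop on an object; the grip force is fixed at half the most. Time passes only in rows, so rows that repeat a pose let the fingers close. It gives the time, the measured TCP pose, the force, the opening and the grip force at its end, in the units of the state.
- arm.read_state(): the state, without advancing time (a new reading comes with each control period).
- arm.camera(name): name is "scene" or "top"; returns (picture, depth): 400x640x3 uint8, red, green, blue; 400x640 float32, mm along the optical axis (not along the pixel's ray), 0 where there is no reading.
- arm.calibration(name): a dict with "fx", "fy", "cx", "cy" (pixels), "rvec" (rotation vector, rad) and "tvec" (3), from world to camera coordinates, as OpenCV has them. Camera axes: x right, y down, z forward; pixel columns grow to the right and rows downward; lengths in mm; the calibration is good to about 2 mm. A picture is of the moment at which its call begins. calibration takes no time and is no camera call.
- arm.finish_job(): hands the job in; it is judged then, once.
The state is a dict: "time": time; "joint_positions": joint angles; "joint_vel": joint speeds; "joint_torque": joint torques, N m; "position": TCP position; "orientation": TCP orientation; "wrist_force": force on the tool from outside, world axes, zero at the start; "moment": the same for the moment, N m; "gripper_width": finger opening in mm; "grip_force": force on a finger pad.
Only numpy, scipy, OpenCV 4.12 (cv2) and the standard library are available. Lean on these libraries where they do the work, as an engineer would, in place of code of your own. Each camera call takes 0.05 s, during which the arm holds its last target. There are 200 camera calls.

TASK

Load the loose, pale silver, bare-aluminium disc into the spring-fed feeder: lay it flat in the feeder's flared mouth, on the orange follower, and push it straight down against the spring until it has gone fully below the two brass catches and they hold it there, lying flat. Then let go and move clear. Leave the blue fork cap, which is the same diameter, where it lies.

Things in the scene. Friction and masses are not known exactly. Their poses are not given: they have to be found in the camera images.
- blank_center (a point): The loose bare-aluminium blank: a pale silver, solid plain disc, 54 mm in diameter and 20 mm thick, about 0.12 kg, lying flat on the table. The point is its centre, half-way up (10 mm above the table at the start); z is the disc's axis.
- feeder: Fixed feeder: blue base 150 (x) by 100 (y) by 12 mm with a well of four grey nylon posts, 45 deg either side of +x and -x. Origin on the well's axis at table height, z up. Bore 57 mm across up to 90 mm high, flaring to 80 mm across at 116 mm, the top. Blue columns 86 mm high stand 50 to 66 mm out on +x and -x. Along +y and -y the well is open between the posts: gaps 32 mm wide for gripper fingers.
- catches (a point): Point on the well's axis, 73 mm above the table, level with the flat undersides of two sprung brass catches from +x and -x (tips 45 mm apart, sloping tops up to 108 mm). Orange follower, 42 (x) by 52 mm (y), top 88 mm up: the disc is laid on it. About 10 to 15 N downward spreads the catches; push the disc's top face to 67 mm (bottom stop 56) and they close over it.
- cap_center (a point): The blue finished fork cap, not to be loaded: a disc 54 mm in diameter and 20 mm thick with a blue hexagon, 24 mm across and 10 mm high, on top. The point is the centre of the disc, 10 mm above the table.
Not all that is in view belongs to the job. Of the things that look like the part that bears blank_center, the larger one is meant.

How it is judged (in metres and radians):
At the end, for the whole second after the job is handed in: The bare-aluminium disc is held in the feeder's well under both catches: its centre within 8 mm of the well's axis and between 50 and 68 mm above the table (about 63 mm when held), flat within 10 degrees, and at rest (horizontal distance between blank_center and feeder below 0.008 m and z of blank_center in the frame of feeder between 0.05 and 0.068 m and angle between the z axis of blank_center and the z axis of feeder, either way round below 0.175 rad and linear speed of blank below 0.02 m/s); the robot touches nothing.
It fails at once if the blue fork cap is moved more than 30 mm from where it lay (distance of cap_center from where it was at the start of the episode above 0.03 m).
It also fails if it takes over 45 s, if anything falls off the work surface, if the arm or the gripper's body presses on something with over 40 N, if the wrist force passes 120 N, or if a joint passes its speed limit or range.

## Working session

There is one attempt and no reset: what is moved stays moved. The work goes in short steps, Python scripts to look and compute and a shell command to move; the robot and the scene stay as the last step left them, time stands still between calls to the robot, and variables do not carry over. Pictures are saved under pics/ and viewed, at most 10 in all, crops included, and the job is handed in when it is done.

```bash
mkdir -p pics; cat > h.py <<'E'
import numpy as np,cv2
from plant import arm
def cal(n):
    c=arm.calibration(n);R=cv2.Rodrigues(np.array(c["rvec"],float))[0];return c,R,np.array(c["tvec"],float).ravel()
def ray(n,u,v,z):
    c,R,t=cal(n);d=R.T@np.array([(u-c["cx"])/c["fx"],(v-c["cy"])/c["fy"],1]);o=-R.T@t
    return o+d*(z-o[2])/d[2]
def proj(n,p):
    c,R,t=cal(n);q=R@np.array(p,float)+t;return q[0]/q[2]*c["fx"]+c["cx"],q[1]/q[2]*c["fy"]+c["cy"]
def cloud(n,D):
    c,R,t=cal(n);v,u=np.indices(D.shape);P=np.stack([(u-c["cx"])/c["fx"]*D,(v-c["cy"])/c["fy"]*D,D],-1)
    return (P-t)@R
E
python3 - <<'E'
from h import *
for n in("top","scene"):
    p,d=arm.camera(n);cv2.imwrite(f"pics/{n}0.png",p[...,::-1]);np.save(f"{n}0.npy",d)
    c,R,t=cal(n);print(n,c["fx"],-R.T@t)
s=arm.read_state();print(s["time"],s["position"],s["orientation"],s["wrist_force"])
E
```

```text
top 492.25874338537244 [385.56242514  35.03654539 918.92863327]
scene 364.28263690468606 [ 855.63076445 -425.54850022  481.93472428]
0.1 [ 218.8692773  -611.53197915  247.42107577] [ 9.85265649e-01  1.71029052e-01 -1.98322292e-04 -7.90115552e-04] [-0.35885486 -0.30170276 -0.35996548]
```

View pics/top0.png

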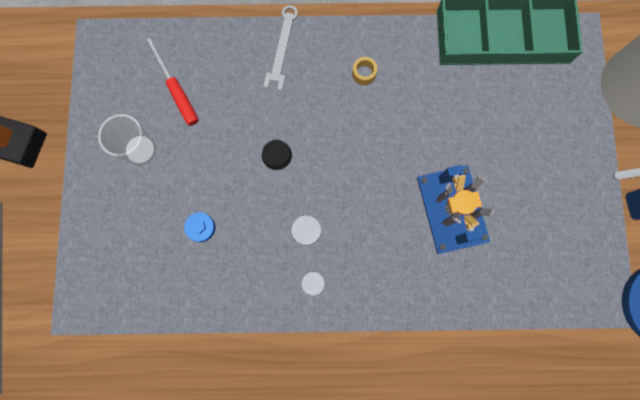

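View pics/scene0.png

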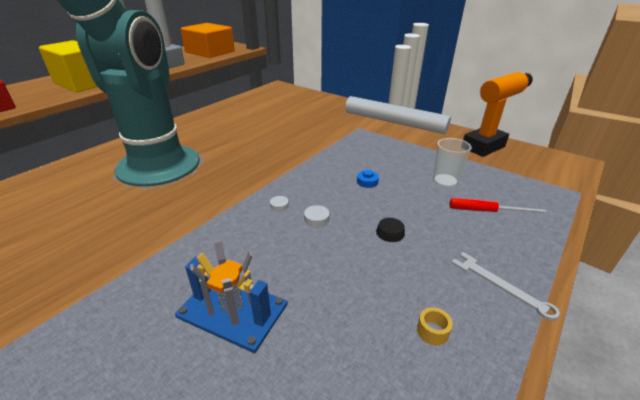

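```bash
cat > m.py <<'E'
from h import *
p=cv2.imread("pics/top0.png");d=np.load("top0.npy");hsv=cv2.cvtColor(p,cv2.COLOR_BGR2HSV);P=cloud("top",d)
def blobs(m,lo=60):
    c=cv2.findContours(m.astype(np.uint8),cv2.RETR_EXTERNAL,cv2.CHAIN_APPROX_NONE)[0]
    return [k for k in c if cv2.contourArea(k)>lo]
sil=(hsv[...,1]<40)&(hsv[...,2]>170)
for k in blobs(sil):
    (u,v),r=cv2.minEnclosingCircle(k)
    M=cv2.moments(k);u2,v2=M["m10"]/M["m00"],M["m01"]/M["m00"]
    if 100<u<400 and v>100:
        print("sil",u,v,u2,v2,r,ray("top",u2,v2,20)[:2],"zmed",P[int(v),int(u),2])
        Q=np.array([ray("top",a,b,20)[:2] for a,b in k[:,0]],np.float32);print("  diam",2*cv2.minEnclosingCircle(Q)[1])
blue=(hsv[...,0]>98)&(hsv[...,0]<122)&(hsv[...,1]>120)
print("cap",[ (cv2.minEnclosingCircle(k)[0],ray("top",*cv2.minEnclosingCircle(k)[0],20)) for k in blobs(blue) if 150<k[0,0,0]<260])
ii=np.indices(d.shape)
base=blue&(ii[1]>400)&(ii[1]<510)&(ii[0]>150)&(ii[0]<270)&(P[...,2]<25)&(P[...,2]>3)
Q=np.array([ray("top",u,v,12)[:2] for v,u in zip(*np.nonzero(base))],np.float32)
r=cv2.minAreaRect(Q);print("base",len(Q),r,cv2.boxPoints(r))
org=(hsv[...,0]<22)&(hsv[...,1]>150)&(hsv[...,2]>200)&(ii[1]>430)&(ii[1]<500)&(ii[0]>170)&(ii[0]<250)
org&=(abs(P[...,2]-88)<8)
v,u=np.nonzero(org);Q=np.array([ray("top",a,b,88)[:2] for a,b in zip(u,v)],np.float32);print("org",len(u),u.mean(),v.mean(),cv2.minAreaRect(Q),np.median(P[org],0))
c=cv2.resize(p[190:310,250:370],None,fx=4,fy=4,interpolation=3);e=cv2.resize(p[155:265,405:505],None,fx=4,fy=4,interpolation=3)
e=cv2.copyMakeBorder(e,0,480-440,0,0,cv2.BORDER_CONSTANT);cv2.imwrite("pics/crop.png",np.hstack([c[:, :390],e]))
E
python3 m.py
```

```text
sil 312.5 283.2826232910156 312.5376480541455 283.2779187817259 11.813125610351562 [386.35124834  53.50469898] zmed 15.523452820937736
  diam 41.81671142578125
sil 305.6526794433594 229.385498046875 305.75958466453676 229.43929712460064 14.741443634033203 [483.59559423  65.1462284 ] zmed 21.437677871145766
  diam 53.98477554321289
sil 125.5 140.5 133.88946331856226 144.74938453963563 29.334379196166992 [648.07312744 389.23314469] zmed 17.41533398168308
  diam 115.90819549560547
cap [((199.0660400390625, 226.89622497558594), array([490.55736868, 260.84082357,  20.        ]))]
base 2105 ((520.50732421875, -208.43853759765625), (148.12457275390625, 99.85391235351562), 12.35193157196045) [[ 437.47925 -175.51038]
 [ 458.8396  -273.0529 ]
 [ 603.5354  -241.3667 ]
 [ 582.17505 -143.82419]]Traceback (most recent call last):
  File "m.py", line 21, in <module>
    v,u=np.nonzero(org);Q=np.array([ray("top",a,b,88)[:2] for a,b in zip(u,v)],np.float32);print("org",len(u),u.mean(),v.mean(),cv2.minAreaRect(Q),np.median(P[org],0))
                                    ~~~^^^^^^^^^^^^^^
  File "h.py", line 6, in ray
    c,R,t=cal(n);d=R.T@np.array([(u-c["cx"])/c["fx"],(v-c["cy"])/c["fy"],1]);o=-R.T@t
          ~~~^^^
  File "h.py", line 4, in cal
    c=arm.calibration(n);R=cv2.Rodrigues(np.array(c["rvec"],float))[0];return c,R,np.array(c["tvec"],float).ravel()
ValueError: time passes only in moves, steps and waits
```

```bash
sed -i 's/^def cal(n)/import functools\n@functools.cache\ndef cal(n)/' h.py; python3 m.py|grep -v sil
python3 - <<'E'
from h import *
s=cv2.imread("pics/scene0.png");h=cv2.cvtColor(s,cv2.COLOR_BGR2HSV)
print("blank pred",proj("scene",[483.6,65.1,20]),"cap",proj("scene",[490,261,20]))
k=(h[...,1]<40)&(h[...,2]>190);k[:195]=0;k[235:]=0;k[:,:260]=0;k[:,340:]=0
for c in cv2.findContours(k.astype(np.uint8),0,1)[0]:
    if cv2.contourArea(c)>30:(u,v)=cv2.fitEllipse(c)[0];print(u,v,ray("scene",u,v,20))
o=(h[...,0]<22)&(h[...,1]>200);o[:255]=0;o[300:]=0;o[:,:195]=0;o[:,260:]=0
v,u=np.nonzero(o);print(u.mean(),v.mean(),proj("scene",[520.5,-208.4,88]))
E
```

```text
diam 41.81671142578125
  diam 53.98477554321289
  diam 115.90819549560547
cap [((199.0660400390625, 226.89622497558594), array([490.55736868, 260.84082357,  20.        ]))]
base 2105 ((520.50732421875, -208.43853759765625), (148.12457275390625, 99.85391235351562), 12.35193157196045) [[ 437.47925 -175.51038]
 [ 458.8396  -273.0529 ]
 [ 603.5354  -241.3667 ]
 [ 582.17505 -143.82419]]
org 529 464.61058601134215 201.72211720226844 ((521.0404663085938, -208.84207153320312), (40.33808898925781, 49.948123931884766), 12.029897689819336) [ 520.05414975 -208.94984658   88.57185764]
blank pred (np.float64(315.84534072804684), np.float64(213.40572932644625)) cap (np.float64(366.3271838533971), np.float64(176.1361083248595))
316.4573669433594 212.56021118164062 [482.82643586  68.26402145  20.        ]
278.8586120605469 200.90386962890625 [390.46588369  52.2243868   20.        ]
223.82658022690438 274.66936790923825 (np.float64(223.57328771202987), np.float64(274.23658891372907))
```

View pics/crop.png

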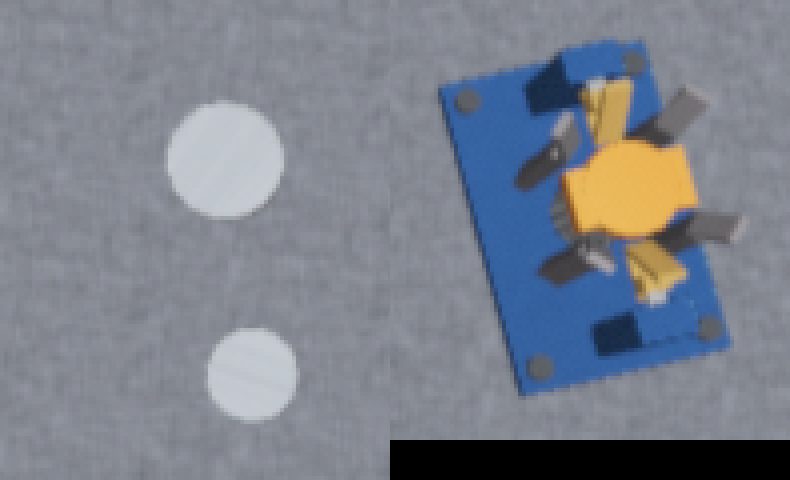

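Candidates, top view: silver disc at (306,230) measures 54 mm, silver disc at (313,284) measures 42 mm, the pale spot at (140,150) is the base of the glass, and the blue cap is at (199,227). The disc at (306,230) is the blank: it is the larger one and plain silver, and the crop confirms this. The feeder is at about (520.7, -208.6), yaw 12.2°.

```bash
cat > go.py <<'E'
import sys
from h import *
from scipy.spatial.transform import Rotation as Ro
s=arm.read_state();R=Ro.from_quat(s["orientation"]).as_matrix()
t=np.array([float(a) for a in sys.argv[1:4]]);yaw=np.arctan2(R[1,0],R[0,0])
print("t",s["time"],"pos",np.round(s["position"],1),"yaw",np.round(np.degrees(yaw),2),"tilt",R[2,2],"F",np.round(s["wrist_force"],1),"w",s["gripper_width"],"tcp2tips",arm.tcp_to_tips)
print("shift",np.round(R.T@(t-s["position"]),1),"roll",np.round(yaw-np.radians(12.2),3))
E
python3 go.py 483 66 120
```

```text
t 0.1 pos [ 218.9 -611.5  247.4] yaw 19.7 tilt -0.9999986727713662 F [-0.4 -0.3 -0.4] w 85.86435188467027 tcp2tips 17.0
shift [ 477.  -548.7  128.3] roll 0.131
```

```bash
python3 -m creep '[[180,-207,0,0.131,100],[180,-207,0,0.131,100],[180,-207,0,0.131,100],[180,-207,0,0.131,100],[180,-207,0,0.131,100],[180,-207,0,0.131,100],[180,-207,0,0.131,100],[180,-207,0,0.131,100]]'; python3 go.py 483 66 120
```

```text
time: 0.77
position: [321.1, -350.9, 248.2]
orientation: [0.994, 0.11, 0.0, -0.001]
wrist_force: [0.1, 0.3, 0.8]
gripper_width: 85.6
grip_force: 0.0
t 0.7667 pos [ 321.1 -350.9  248.2] yaw 12.67 tilt -0.9999972939025753 F [0.1 0.3 0.8] w 85.58270907927877 tcp2tips 17.0
shift [ 249.4 -370.9  129.2] roll 0.008
```

```bash
python3 -m creep '[[249,-371,80,0,100],[249,-371,80,0,100],[249,-371,80,0,100],[249,-371,80,0,100],[249,-371,80,0,100],[249,-371,80,0,100],[249,-371,80,0,100],[249,-371,80,0,100]]'; python3 go.py 483 66 100
```

```text
time: 1.43
position: [440.4, -50.4, 189.2]
orientation: [0.994, 0.106, 0.0, 0.0]
wrist_force: [0.6, -0.9, -0.1]
gripper_width: 85.7
grip_force: 0.0
t 1.4333 pos [440.4 -50.4 189.2] yaw 12.12 tilt -0.9999999125538582 F [ 0.6 -0.9 -0.1] w 85.68184355902463 tcp2tips 17.0
shift [  66.1 -104.9   89.2] roll -0.001
```

```bash
python3 -m creep '[[0,0,0,0,100]]' >/dev/null; python3 go.py 483 66 100
```

```text
t 1.5167 pos [441.9 -44.3 188.8] yaw 12.78 tilt -0.9999926177861576 F [ 0.6 -0.2  0.9] w 85.72938018648767 tcp2tips 17.0
shift [ 64.3 -98.2  89.2] roll 0.01
```

```bash
python3 -m creep '[[64,-98,89,0,100],[64,-98,89,0,100],[64,-98,89,0,100],[64,-98,89,0,100],[64,-98,89,0,100],[64,-98,89,0,100]]' >/dev/null; python3 go.py 483 66 22
python3 - <<'E'
from h import *
p,d=arm.camera("scene");cv2.imwrite("pics/s1.png",cv2.resize(p[90:270,220:420,::-1],None,fx=3,fy=3,interpolation=3))
print(proj("scene",arm.read_state()["position"]))
E
```

```text
t 2.0167 pos [481.4  57.9  99.4] yaw 12.29 tilt -0.9999964454576625 F [0.2 0.3 0.4] w 85.26763436619724 tcp2tips 17.0
shift [ 3.5 -7.6 77.4] roll 0.002
(np.float64(312.557175308522), np.float64(182.50861852554607))
```

View pics/s1.png

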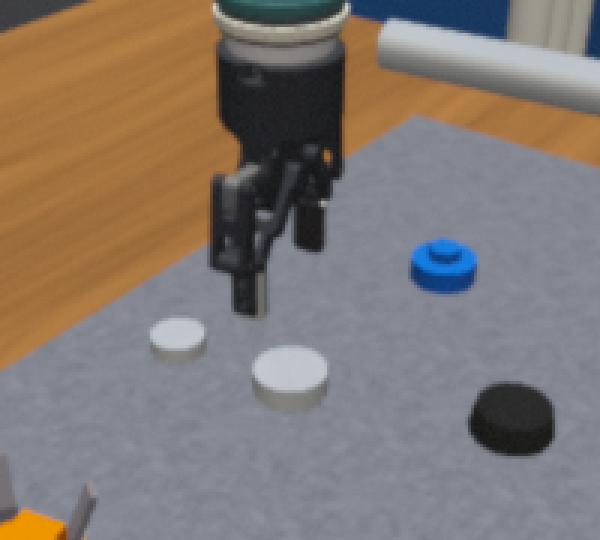

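The gripper hangs above the blank (crop 290,380), with the small disc and cap well clear; descending.

```bash
python3 -m creep '[[0,0,30,0,100],[0,0,45,0,100],[0,0,45,0,100],[0,0,45,0,100],[0,0,45,0,100]]' >/dev/null; python3 go.py 483 66 21
```

```text
t 2.4833 pos [482.7  56.8  56.8] yaw 12.1 tilt -0.9999978760453295 F [-0.4 -0.2  0.5] w 85.48531425878986 tcp2tips 17.0
shift [ 2.1 -8.9 35.8] roll -0.002
```

```bash
python3 -m creep '[[2,-9,0,0,100],[2,-9,20,0,100],[2,-9,35,0,100],[2,-9,35,0,100],[2,-9,35,0,100],[2,-9,35,0,100]]' >/dev/null; python3 go.py 483 66 21
```

```text
t 2.9833 pos [482.6  67.5  21.6] yaw 12.21 tilt -0.9999985588553422 F [-0.7 -0.6  0.6] w 85.45207204603399 tcp2tips 17.0
shift [0.  1.5 0.6] roll 0.0
```

```bash
python3 -m creep '[[0,0,0,0,50],[0,0,0,0,40],[0,0,0,0,30],[0,0,0,0,30],[0,0,0,0,30],[0,0,0,0,30],[0,0,0,0,30],[0,0,0,0,30]]' ; python3 -m creep '[[0,0,0,0,30],[0,0,0,0,30],[0,0,0,0,30],[0,0,0,0,30]]';python3 go.py 483 66 21
```

```text
time: 3.65
position: [482.4, 67.0, 21.8]
orientation: [0.994, 0.106, 0.001, 0.0]
wrist_force: [-1.7, 0.1, 9.9]
gripper_width: 51.8
grip_force: 60.5
time: 3.98
position: [482.4, 67.0, 21.8]
orientation: [0.994, 0.106, 0.001, 0.0]
wrist_force: [-2.2, -1.2, 10.5]
gripper_width: 51.7
grip_force: 60.5
t 3.9833 pos [482.4  67.   21.8] yaw 12.18 tilt -0.9999991136169492 F [-2.2 -1.2 10.5] w 51.69756896839487 tcp2tips 17.0
shift [0.4 1.1 0.8] roll -0.0
```

```bash
python3 -m creep '[[0,0,-30,0,30],[0,0,-70,0,30],[0,0,-110,0,30],[0,0,-150,0,30],[0,0,-180,0,30],[0,0,-180,0,30],[0,0,-180,0,30],[0,0,-180,0,30]]';python3 go.py 520.7 -208.6 200
python3 - <<'E'
from h import *
p,d=arm.camera("scene");cv2.imwrite("pics/s2.png",cv2.resize(p[60:210,240:400,::-1],None,fx=4,fy=4,interpolation=3))
E
```

```text
time: 4.65
position: [481.1, 66.6, 199.9]
orientation: [0.994, 0.106, -0.001, 0.0]
wrist_force: [0.1, 0.2, -1.1]
gripper_width: 51.5
grip_force: 63.6
t 4.65 pos [481.1  66.6 199.9] yaw 12.17 tilt -0.9999991904586037 F [ 0.1  0.2 -1.1] w 51.516808077856055 tcp2tips 17.0
shift [-19.3 277.3  -0. ] roll -0.001
```

View pics/s2.png

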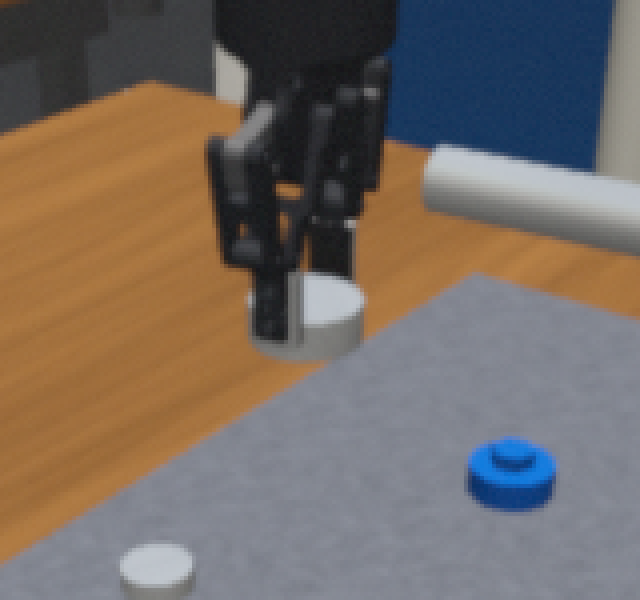

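The blank is held flat between the fingers (crop ~306,315). Next I work out its offset from the TCP.

```bash
python3 - <<'E'
from h import *
print(ray("scene",240+306.5/4,60+301/4,198.2), proj("scene",[481.1,66.6,198.2]))
for x in(476,481,486,491): print(x,np.round(proj("scene",[x,66.6,198.2]),1))
E
python3 -m creep '[[-19,277,0,0,30],[-19,277,0,0,30],[-19,277,0,0,30],[-19,277,0,0,30],[-19,277,0,0,30],[-19,277,0,0,30],[-19,277,0,0,30],[-19,277,0,0,30]]';python3 go.py 520.7 -208.6 200
```

```text
[484.69654357  65.75593606 198.2       ] (np.float64(315.3353400498031), np.float64(134.58551030911224))
476 [313.1 133.9]
481 [315.3 134.6]
486 [317.5 135.3]
491 [319.7 136. ]
time: 5.37
position: [520.3, -215.4, 197.9]
orientation: [0.995, 0.101, -0.002, 0.001]
wrist_force: [-1.1, -0.5, -0.9]
gripper_width: 51.6
grip_force: 63.6
t 5.3667 pos [ 520.3 -215.4  197.9] yaw 11.62 tilt -0.9999915274150755 F [-1.1 -0.5 -0.9] w 51.56974946386555 tcp2tips 17.0
shift [ 1.8 -6.6 -2.1] roll -0.01
```

```bash
python3 -m creep '[[0,-6,20,0,30],[0,-6,40,0,30],[0,-6,55,0,30],[0,-6,55,0,30],[0,-6,55,0,30],[0,-6,55,0,30],[0,-6,55,0,30],[0,-6,55,0,30]]'>/dev/null;python3 go.py 519.3 -208.9 145
python3 - <<'E'
from h import *
p,d=arm.camera("scene");cv2.imwrite("pics/s3.png",cv2.resize(p[200:360,150:310,::-1],None,fx=3.75,fy=3.75,interpolation=3))
p,d=arm.camera("top");cv2.imwrite("pics/t3.png",p[...,::-1])
s=arm.read_state()["position"];print(proj("scene",[520.7,-208.6,s[2]-1.8]),proj("scene",s-[0,0,1.8]))
E
```

```text
t 6.0333 pos [ 521.1 -202.   146.4] yaw 12.19 tilt -0.9999988017922534 F [ 0.6  0.4 -0.1] w 51.82192930930188 tcp2tips 17.0
shift [-3.2  6.3  1.4] roll -0.0
(np.float64(217.457285558576), np.float64(245.70914850342163)) (np.float64(221.2333028065901), np.float64(243.26147444821683))
```

View pics/s3.png

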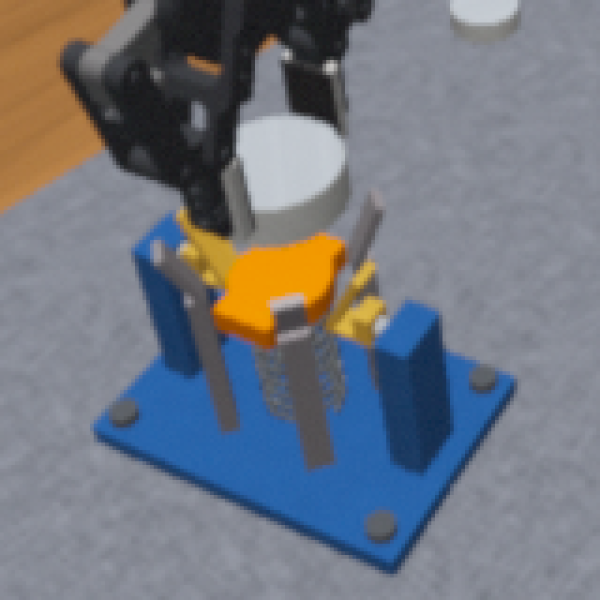

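```bash
python3 - <<'E'
from h import *
s=arm.read_state()["position"];a=np.linspace(0,6.283,200);x=np.array([np.cos(.2129),np.sin(.2129),0])
for o in(-4,-2,0,2,4):
    P=np.array([proj("scene",s-[0,0,1.8]+o*x+27*np.array([np.cos(t),np.sin(t),0])) for t in a]);print(o,((P.max(0)-[150,200])*3.75).round(),((P.min(0)-[150,200])*3.75).round())
i=cv2.imread("pics/s3.png");h=cv2.cvtColor(i,cv2.COLOR_BGR2HSV)
m=(h[...,1]<30)&(h[...,2]>190);m[:100]=0;m[240:]=0;v,u=np.nonzero(m);print(u.max(),v.min(),v.max())
E
```

```text
-4 [332. 210.] [184. 113.]
-2 [336. 211.] [188. 114.]
0 [341. 213.] [192. 116.]
2 [345. 215.] [197. 117.]
4 [350. 216.] [201. 119.]
344 117 209
```

```bash
python3 -m creep '[[-4,6,0,0,30],[-4,6,0,0,30],[-4,6,0,0,30],[-4,6,0,0,30]]'>/dev/null;python3 go.py 518.7 -209 121
```

```text
t 6.4667 pos [ 517.8 -208.9  145.6] yaw 12.15 tilt -0.9999999817004557 F [ 0.5  0.2 -1. ] w 51.361310768256274 tcp2tips 17.0
shift [ 0.9  0.3 24.6] roll -0.001
```

Now I lower it gently to the bore entrance: disc bottom at about 99, then 91, watching the force.

```bash
python3 -m creep '[[1,0,8,0,30],[1,0,16,0,30],[1,0,24,0,30],[1,0,24,0,30],[1,0,24,0,30]]'>/dev/null;python3 go.py 518.7 -209 111; python3 -m creep '[[0,0,3,0,30],[0,0,6,0,30],[0,0,6,0,30],[0,0,6,0,30]]'>/dev/null;python3 go.py 518.7 -209 111
```

```text
t 6.8833 pos [ 518.3 -208.   120.4] yaw 12.2 tilt -0.9999976181203774 F [-0.1 -0.3  0.1] w 51.38850136059525 tcp2tips 17.0
shift [0.2 1.  9.4] roll 0.0
t 7.2167 pos [ 518.8 -208.4  115.4] yaw 12.19 tilt -0.9999999816495777 F [-0.1 -0.  -1.4] w 51.46098845588441 tcp2tips 17.0
shift [-0.2  0.6  4.4] roll -0.0
```

```bash
python3 -m creep '[[0,0.5,2,0,30],[0,0.5,4,0,30],[0,0.5,4,0,30],[0,0.5,4,0,30]]'>/dev/null;python3 go.py 518.7 -209 108; python3 -m creep '[[0,0,2,0,30],[0,0,4,0,30],[0,0,4,0,30],[0,0,4,0,30]]'>/dev/null;python3 go.py 518.7 -209 104
```

```text
t 7.55 pos [ 518.9 -208.9  111.4] yaw 12.18 tilt -0.9999999823629621 F [ 0.  -0.6 -1. ] w 51.28764178532702 tcp2tips 17.0
shift [-0.2  0.   3.4] roll -0.0
t 7.8833 pos [ 519.3 -209.   107.8] yaw 12.19 tilt -0.9999998284906382 F [-0.8 -0.   2.8] w 51.544726450731446 tcp2tips 17.0
shift [-0.6 -0.1  3.8] roll -0.0
```

```bash
python3 -m creep '[[0,0,3,0,30],[0,0,6,0,30],[0,0,9,0,30],[0,0,12,0,30],[0,0,12,0,30],[0,0,12,0,30]]'>/dev/null;python3 go.py 518.7 -209 66; python3 -m creep '[[0,0,3,0,30],[0,0,6,0,30],[0,0,9,0,30],[0,0,12,0,30],[0,0,12,0,30],[0,0,12,0,30]]'>/dev/null;python3 go.py 518.7 -209 66
```

```text
t 8.3833 pos [ 519.4 -209.    95.6] yaw 12.19 tilt -0.9999996104460768 F [ 0.3 -1.   3.2] w 51.98142065123318 tcp2tips 17.0
shift [-0.7 -0.1 29.6] roll -0.0
t 8.8833 pos [ 519.3 -209.    83.7] yaw 12.19 tilt -0.9999996701667053 F [ 0.6 -0.1  3.8] w 51.53490107156275 tcp2tips 17.0
shift [-0.6 -0.2 17.7] roll -0.0
```

```bash
python3 - <<'E'
from h import *
p,d=arm.camera("scene");cv2.imwrite("pics/s4.png",cv2.resize(p[210:350,160:300,::-1],None,fx=4,fy=4,interpolation=3))
E
```

```text
(no output)
```

View pics/s4.png

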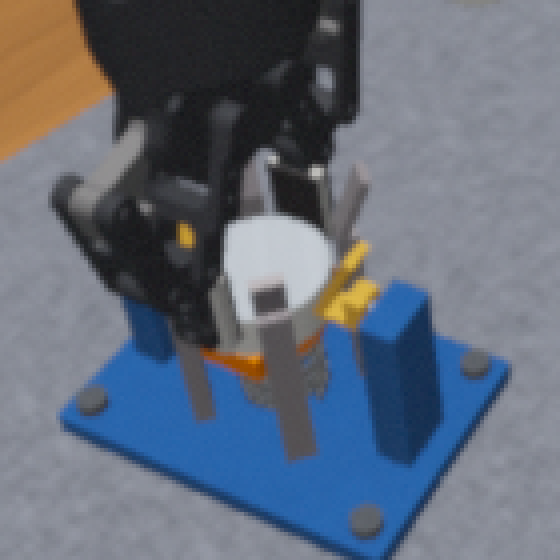

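The disc (crop ~278,265) sits flat in the bore, alongside the catch (crop ~350,285), with the follower going down under it; I keep pushing.

```bash
python3 -m creep '[[0,0,3,0,30],[0,0,6,0,30],[0,0,9,0,30],[0,0,12,0,30],[0,0,15,0,30],[0,0,15,0,30],[0,0,15,0,30]]'>/dev/null;python3 go.py 518.7 -209 64; python3 -m creep '[[0,0,2,0,30],[0,0,4,0,30],[0,0,4,0,30],[0,0,4,0,30]]'>/dev/null;python3 go.py 518.7 -209 64
python3 - <<'E'
from h import *
p,d=arm.camera("scene");cv2.imwrite("pics/s5.png",cv2.resize(p[210:350,160:300,::-1],None,fx=4,fy=4,interpolation=3))
E
```

```text
t 9.5167 pos [ 519.4 -209.    69. ] yaw 12.19 tilt -0.9999996733006864 F [-1.1  0.3  8.8] w 51.170288631841366 tcp2tips 17.0
shift [-0.7 -0.2  5. ] roll -0.0
t 9.85 pos [ 519.4 -209.1   65.1] yaw 12.19 tilt -0.999999666666857 F [-1.3  0.6  8.7] w 51.54562500981516 tcp2tips 17.0
shift [-0.6 -0.2  1.1] roll -0.0
```

View pics/s5.png

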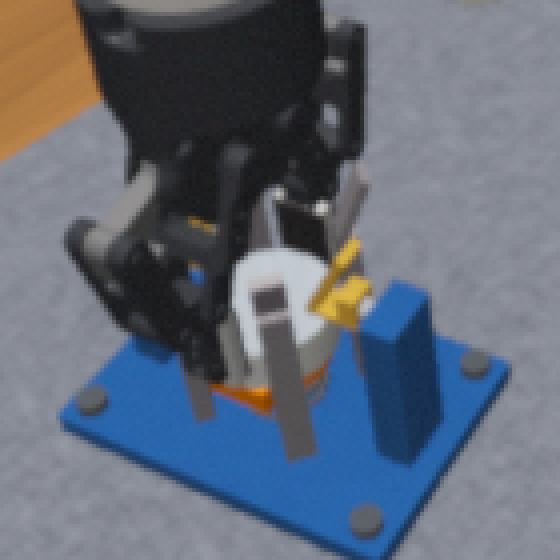

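The near catch (crop ~335,300) has closed over the disc's top. I go 2 mm deeper to make sure of the far one, then release and retreat.

```bash
python3 -m creep '[[0,0,2,0,30],[0,0,2,0,30],[0,0,2,0,30],[0,0,2,0,50],[0,0,2,0,75],[0,0,2,0,75],[0,0,2,0,75],[0,0,2,0,75]]';  python3 -m creep '[[0,0,0,0,75],[0,0,0,0,75],[0,0,-10,0,75],[0,0,-25,0,75],[0,0,-45,0,75],[0,0,-70,0,75],[0,0,-100,0,75],[0,0,-130,0,75]]'; python3 -m creep '[[0,0,0,0,75],[-30,0,-30,0,75],[-70,0,-40,0,75],[-110,0,-40,0,75],[-150,0,-40,0,75],[-150,0,-40,0,75],[-150,0,-40,0,75],[-150,0,-40,0,75]]'
python3 - <<'E'
from h import *
p,d=arm.camera("scene");q,e=arm.camera("top")
cv2.imwrite("pics/s6.png",np.hstack([cv2.resize(i[...,::-1],(400,480),interpolation=3) for i in (p[210:342,170:280],q[155:265,405:497])]))
P=cloud("top",e);h=cv2.cvtColor(q,cv2.COLOR_RGB2HSV);m=(h[...,1]<40)&(h[...,2]>170);m[:,:440]=0;m[:170]=0;m[240:]=0;m[:,490:]=0
m&=(P[...,2]>55)&(P[...,2]<85);X=P[m];c=np.linalg.lstsq(np.c_[X[:,:2]-[521,-209],np.ones(len(X))],X[:,2],rcond=None)[0];print(len(X),c,np.median(X,0))
E
```

```text
time: 10.57
position: [518.6, -208.7, 62.0]
orientation: [0.994, 0.106, -0.0, -0.0]
wrist_force: [0.6, 0.2, -0.1]
gripper_width: 64.4
grip_force: 0.0
time: 11.23
position: [518.6, -208.6, 194.2]
orientation: [0.994, 0.106, -0.0, -0.0]
wrist_force: [0.8, -1.2, -0.2]
gripper_width: 64.1
grip_force: 0.0
time: 11.9
position: [373.1, -240.6, 233.2]
orientation: [0.994, 0.106, 0.001, 0.001]
wrist_force: [0.7, -0.5, -0.3]
gripper_width: 64.3
grip_force: 0.0
682 [-1.59665100e-02 -2.35078360e-03  7.38157047e+01] [ 520.80881717 -210.24111965   73.69874404]
```

View pics/s6.png

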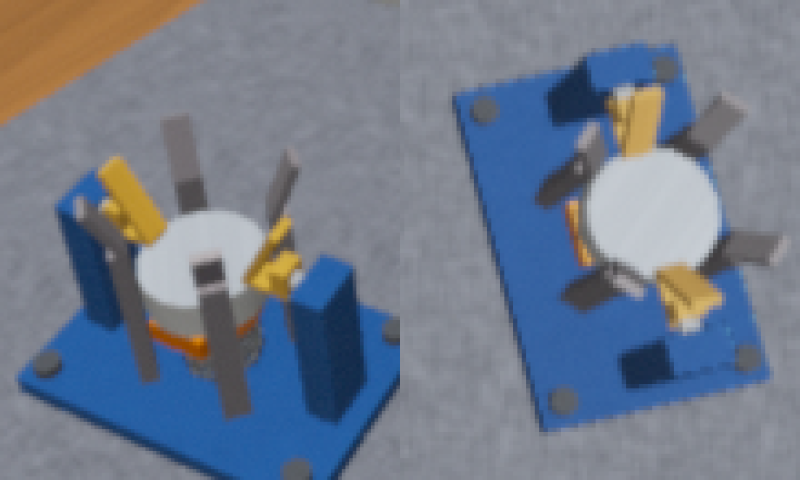

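Both brass catches overlap the disc's top. The top face is at about 73.7 mm with under 1° of tilt, and the arm is clear, so I hand it in.

```bash
python3 -c "
from plant import arm
print(arm.finish_job())"
```

```text
the job is handed in; nothing more can be done
None
```

I loaded the silver disc into the feeder, where it lies flat under both catches with the arm clear, left the blue cap alone, and handed the job in at about 12 s; no verdict was returned.

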